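# Feed a spinning-top blank into the drilling jig with a push stick

## Task

Lay the wooden blank flat in the open infeed of the drilling jig, lengthwise, and let go of it; then take the red push stick and with its nose slide the blank through the narrow channel under the clear guard, past the sprung shoe, pressing it firmly but gently home against the steel end stop for a moment - never ramming the stop, never with the fingers under the guard. Then stand the push stick upright on the bench again, clear of the jig, leaving the blank home against the stop and the mug, paint jar and finished top where they are.

Things in the scene. Friction and masses are not known exactly. Their poses are not given: they have to be found in the camera images.
- jig: Wooden drilling jig fixed to the bench. Origin on its underside (bench height) below the tunnel mouth, on the channel's centre line; x = feed direction (into the tunnel), y = left, z up. Plywood base 330 x 84 x 12 mm, from x = -190 to +140 mm; the channel floor is its top, 12 mm above the bench. Infeed x = -130 to 0, open above; tunnel x = 0 to 110
- infeed (a point): Where to lay the blank: on the channel floor and centre line, at jig x = -70 mm; axes as the jig's. On either side a wooden fence 12 mm high above the floor and 8 mm thick; the gap between them narrows from 54 mm at jig x = -130 to 33 mm at x = -18 (about 43 mm here), then 33 mm straight to the tunnel. Behind x = -130 the base is open
- tunnel_mouth (a point): Entry of the tunnel, on the channel floor and centre line (jig x = 0); axes as the jig's. Tunnel 33 mm wide, 40 mm high inside, walls 12 mm thick, covered over x = 0 to 110 mm by a clear plastic guard whose top is 57 mm above the bench (with four screw heads 3 mm higher)
- shoe_nose (a point): Nose of the orange sprung shoe in the tunnel's left wall, as it rests 4.5 mm inside the channel, at jig x = 58 mm. 12 degree ramps: the blank meets it at jig x about 40. It yields sideways (about 2.4 N at first, then 0.6 N/mm), so feeding past takes a steady push of some 3 to 12 N, depending on friction, and it holds the blank where it is left
- end_stop: End stop: aluminium bracket (57 wide, 18 mm high) at jig x = 136 mm carrying, on a rod with a black knob, a steel block 30 mm wide, 32 mm high that closes the tunnel. The block's face is set anew each time, somewhere at jig x = 78 to 96 mm: not measured, find it by feel. Origin: bracket's foot. Unyielding and fine-set: seat with 5 to 12 N above the sliding force; over 25 N spoils it
- blank: Light beech block 50 x 30 x 34 mm (length x, width y, height z) with a dark pencil line around its middle, about 60 g, lying on the bench. Origin: centre of its underside; both ends are alike. It fits the 33 mm channel lengthwise; when home its origin is 25 mm before the stop block's face
- push_stick: Red push stick, about 160 g, standing on its sole on the bench: sole bar 120 mm long (x = -45 to +75 mm), 24 mm wide, 18 mm high; on it an upright grip block 36 mm long (x = -18 to +18), 20 mm wide, reaching up to 66 mm. Origin: underside, below the middle of the grip block; +x points to its nose, z up. Grip the block across its 20 mm from above
- stick_tip (a point): Middle of the push stick's flat nose, 75 mm ahead of the stick's origin and 9 mm above its sole. Under load the nose dips and can rub on the channel floor, which swallows part of the push: carry the sole about 5 mm above the floor, and grip the stick hard and low (pads just above the bar)
- mug: Brown mug, 76 mm wide, 90 mm high, handle to its +y; origin under its centre. Leave it alone
- paint_jar: Small red paint jar with yellow cap, 44 mm wide, 55 mm high; origin under its centre. Leave it alone
- wooden_top: Finished wooden top standing on its flat foot, 62 mm wide, 60 mm high; origin under its centre. Leave it alone
Not all that is in view belongs to the job. Leave any green or turquoise look-alike of the blank alone.

How it is judged:
On the way, in this order (a step that is already met when the one before it is completed fails the run):
1. the blank lies in the open infeed between the fences, lengthwise, let go (x of blank in the frame of jig between -0.15 and -0.015 m and y of blank in the frame of jig between -0.014 and 0.014 m and z of blank in the frame of jig below 0.016 m and angle between the x axis of blank and the x axis of jig, either way round below 0.4 rad and contact force between the fingers and blank below 0.1 N and linear speed of blank below 0.02 m/s), for 0.2 s.
2. the push stick presses the blank against the end stop with at least 4 N (contact force between blank and end_stop above 4 N and contact force between push_stick and blank above 4 N and contact force between the fingers and blank below 0.1 N), for 0.2 s.
At the end, for the whole second after the job is handed in: The blank lies straight (within 0.08 rad) at the end of the tunnel, left where it was pressed home on the stop block (its front at jig x = 76 to 99 mm, whichever setting the stop has); the push stick stands upright and still with its sole on the bench, not touching the jig (x of blank in the frame of end_stop between -0.085 and -0.062 m and y of blank in the frame of jig between -0.005 and 0.005 m and z of blank in the frame of jig below 0.016 m and angle between the x axis of blank and the x axis of jig, either way round below 0.08 rad and height (world z) of push_stick below 0.005 m and angle between push_stick's own z axis and vertical below 0.1 rad and contact force between push_stick and jig below 0.1 N and linear speed of each of push_stick, blank below 0.02 m/s).
It fails at once if the blank is pressed on the end stop with more than 25 N (contact force between blank and end_stop above 25 N).
It fails at once if fingers touch the blank under the guard (contact force between the fingers and blank above 0.5 N and x of blank in the frame of jig above 0 m).
It fails at once if the mug, paint jar or finished top is moved by more than 20 mm (distance of any of mug, paint_jar, wooden_top from where it was at the start of the episode above 0.02 m).
It also fails if it takes over 72 s, if anything falls off the work surface, if the arm or the gripper's body presses on something with over 40 N, if the wrist force passes 120 N, or if a joint passes its speed limit or range.

## Robot

A 7-joint arm with a two-finger parallel gripper is mounted at the origin on the work surface. World frame = base frame: x ahead of the robot, y to its left, z up, the work surface at z = 0. Lengths are in m, angles in rad, forces in N, time in s.
With the tool pointing down it reaches from about 0.4 to 0.875 m from the base axis. Payload 4.4 kg.
Tool frame: the origin (TCP) lies at the very end of the fingers, on their centre line; the grasp point (between the pads) lies 19 mm behind it; z points along the fingers, y is the line along which they close (so a half turn about z gives the same grasp; the last joint's range is limited). The gripper opens to 85 mm and grips with 20 to 120 N. Pads are 22 mm wide; open, the fingers measure 114 mm over their backs; the gripper's body (76 mm by 85 mm) begins 54 mm behind the grasp point. The pads swing forward as they close: fully open they stand 13 mm farther back than shut.
Start: joints at [-1.281, 0.628, 0.038, 1.517, -0.027, 0.996, -0.02], TCP at [0.226, 0.609, 0.231] pointing down, gripper open.
Joint ranges: [-3.06, 3.06], [-0.37, 2.12], [-1.25, 1.32], [0.18, 2.47], [-1.1, 4.24], [0.23, 1.98], [-2.94, 2.94]. Speed limits (rad/s): [2.57, 2.57, 3.14, 3.14, 3.14, 3.14, 3.14].

## Interface

Orientations are given as a 3x3 rotation matrix whose columns are the frame's x, y, z axes.
In Python, from plant import bot gives the robot as it stands. The module is installed in compiled form; this text tells all that it offers.
- The arm moves only by the tool play_rows, never from a script. Its argument "targets" is a list of rows, each a list of 3 entries, a list of its own where there are three numbers: the turn, a rotation vector about the tool's x, y, z in rad, then the shift along the tool's x, y, z in m, then the finger opening in m, from 0 to 0.0854. In form: [[[wx, wy, wz], [dx, dy, dz], fingers], ...]. A call has 1 to 10 rows; each row shifts and turns the commanded pose from where the row before left it, along the tool's axes as they then stand; what a row does not reach is not made up. A row lasts 1/8 s, in which the tool goes at most 62.5 mm and 10.7 degrees, less where a joint would pass 70% of its speed; a pose out of reach is approached as far as the arm can. A call with a gripper value outside its range is refused whole. The fingers move at their own pace and stop on an object; "force" is the grip in N (left out, the last holds). Time passes only in rows, so rows that do not move let the fingers close. It gives the time, the measured TCP pose, the force, the opening and the grip force at its end, in the units of the state.
- bot.observe(): the state, without advancing time (a new reading comes with each control period).
- bot.read_camera(name): name is "scene" or "top" or "wrist"; returns the picture (400x640x3 uint8, red, green, blue); there is no depth.
- bot.camera_params(name): a dict with "fx", "fy", "cx", "cy" (pixels), "dist" ([k1, k2, p1, p2, k3] as OpenCV has them; the pictures are not rectified), "rvec" (rotation vector, rad) and "tvec" (3), from world to camera coordinates, as OpenCV has them; the wrist camera has in their place "mount" (4x4, takes a point from camera to tool coordinates, whose origin is the TCP and whose axes are the flange's). Camera axes: x right, y down, z forward; pixel columns grow to the right and rows downward; lengths in m; the calibration is good to about 2 mm. A picture is of the moment at which its call begins: read the wrist's pose just before it. camera_params takes no time and is no camera call.
- bot.close_job(): hands the job in; it is judged then, once.
Trained networks look in the newest picture that a camera, given by its name, has taken for a name from the list of things; names that differ only in an ending like _2 or _b are one class to them, and where a whole thing is asked for, a point or a joint stands for the part that bears it (a point fixed in the world has none). Each returns a list of dicts, best first, with "confidence" (0 to 1); they miss things now and then, are a little off and sometimes report something else, mostly with a low value. They report only what shows in the picture. A call takes as long as a camera call. They do not tell look-alikes from the thing itself.
- bot.recognise(query, camera): "centre" ([x, y, z] in m, in world coordinates, good to about 4 mm: the middle of the surface that is visible of it).
The state is a dict: "time": time; "q": joint angles; "joint_vel": joint speeds; "effort": joint torques, N m; "ee_pos": TCP position; "ee_rot": TCP orientation; "force": force on the tool from outside, world axes, zero at the start; "moment": the same for the moment, N m; "width": finger opening in m; "grasp_force": force on a finger pad.
Only numpy, scipy, OpenCV 4.12 (cv2) and the standard library are available. Lean on these libraries where they do the work, as an engineer would, in place of code of your own. Each camera call takes 0.05 s, during which the arm holds its last target. There are 200 camera calls.

## Working session

There is one attempt and no reset: what is moved stays moved. The work goes in short steps, Python scripts to look and compute and a tool call to move; the robot and the scene stay as the last step left them, time stands still between calls to the robot, and variables do not carry over. Pictures are saved under pics/ and viewed, at most 10 in all, crops included, and the job is handed in when it is done.

Besides the shell and the picture viewer there is one more tool, called after "Call:" as name(argument=value, ...), one argument or row to a line, values as JSON. play_rows: Moves the arm, as the interface text tells. Its arguments: {"type":"object","properties":{"targets":{"type":"array","items":{"type":"array"}},"force":{"type":"number"}},"required":["targets"]}

```bash
mkdir -p pics; python3 - <<'E'
from plant import bot
import cv2,numpy as np
s=bot.observe();print(s['time'],s['ee_pos'],np.round(s['ee_rot'],3).tolist(),s['width'])
for c in ['scene','top']:
    cv2.imwrite(f'pics/{c}0.png',bot.read_camera(c)[:,:,::-1])
    for q in ['jig','blank','push_stick','stick_tip','end_stop','tunnel_mouth','infeed','shoe_nose','mug','paint_jar','wooden_top']:
        print(c,q,[(np.round(d['centre'],3).tolist(),round(d['confidence'],2)) for d in bot.recognise(q,c)])
print(bot.camera_params('top'),bot.camera_params('scene'))
print(bot.camera_params('wrist'))
E
```

```text
0.0 [0.22616369 0.60870081 0.23039263] [[-0.937, 0.348, -0.001], [0.348, 0.937, -0.002], [0.0, -0.002, -1.0]] 0.08529664556179091
scene jig [([0.677, 0.036, 0.023], 0.93)]
scene blank [([0.589, 0.168, 0.024], 0.79), ([0.481, 0.164, 0.03], 0.63), ([0.524, 0.275, 0.03], 0.61), ([0.428, 0.268, 0.028], 0.52)]
scene push_stick [([0.53, -0.261, 0.019], 0.94)]
scene stick_tip [([0.531, -0.253, 0.018], 0.79)]
scene end_stop [([0.756, 0.033, 0.025], 0.85), ([0.532, -0.259, 0.02], 0.42)]
scene tunnel_mouth [([0.674, 0.039, 0.022], 0.76)]
scene infeed [([0.675, 0.034, 0.023], 0.63)]
scene shoe_nose [([0.678, 0.032, 0.024], 0.86)]
scene mug [([0.713, 0.316, 0.057], 0.68)]
scene paint_jar [([0.714, -0.297, 0.034], 0.6)]
scene wooden_top [([0.541, 0.404, 0.039], 0.56)]
top jig [([0.59, 0.024, 0.013], 0.7)]
top blank [([0.504, 0.272, 0.035], 0.82), ([0.463, 0.162, 0.03], 0.76), ([0.415, 0.267, 0.03], 0.62), ([0.572, 0.168, 0.034], 0.62), ([0.756, 0.036, 0.03], 0.28)]
top push_stick [([0.516, -0.258, 0.019], 0.97)]
top stick_tip [([0.52, -0.255, 0.018], 0.68)]
top end_stop [([0.754, 0.035, 0.027], 0
[... 693 characters left out ...]
6024,  0.        ,  0.        ,  0.        ,  0.        ]), 'rvec': array([ 1.44906289,  1.87458266, -0.96775718]), 'tvec': array([ 0.0918325 , -0.30000388,  1.65017961])}
{'fx': 324.9202516868043, 'fy': 324.9202516868043, 'cx': 319.6683979459328, 'cy': 196.9946857946061, 'dist': array([0.02079019, 0.        , 0.        , 0.        , 0.        ]), 'mount': array([[ 7.02621049e-04, -9.54364134e-01, -2.98644613e-01,
         7.61556729e-02],
       [ 9.99998826e-01,  1.07732476e-03, -1.09005779e-03,
         5.24304184e-04],
       [ 1.36204930e-03, -2.98643497e-01,  9.54363771e-01,
        -1.43244184e-01],
       [ 0.00000000e+00,  0.00000000e+00,  0.00000000e+00,
         1.00000000e+00]])}
```

View top.

View pics/top0.png

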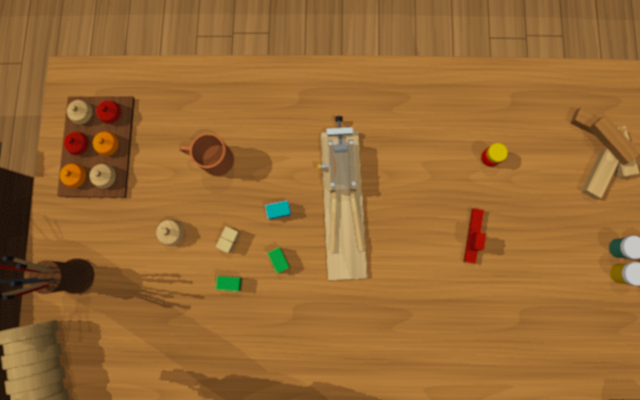

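View pics/scene0.png

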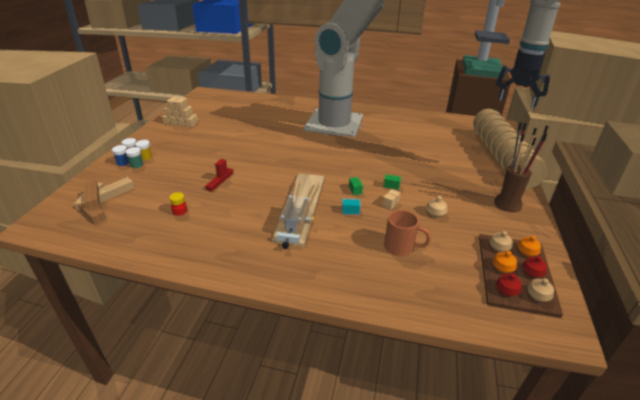

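```bash
python3 - <<'E'
import cv2,numpy as np
im=cv2.imread('pics/top0.png')
a=cv2.resize(im[112:288,316:376],None,fx=3.4,fy=3.4,interpolation=3)
b=cv2.resize(im[215:265,203:253],None,fx=5.96,fy=5.96,interpolation=3)
c=cv2.resize(im[202:272,455:495],None,fx=4.25,fy=4.25,interpolation=3)
c=cv2.copyMakeBorder(c,0,max(0,299-c.shape[0]),0,298-c.shape[1],0)[:299]
b=b[:298]; r=np.vstack([b,c]);print(a.shape,r.shape)
h=min(a.shape[0],r.shape[0]);cv2.imwrite('pics/crop1.png',np.hstack([a[:h],r[:h]]))
E
```

```text
(598, 204, 3) (597, 298, 3)
```

View pics/crop1.png

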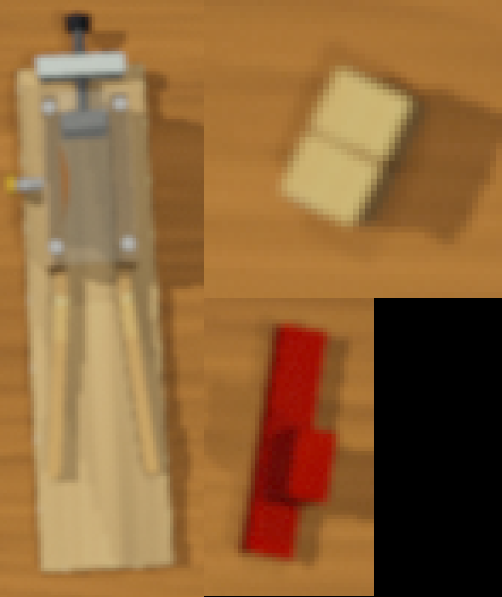

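```bash
cat > h.py <<'E'
from plant import bot
import cv2,numpy as np
def cam(c):
    p=bot.camera_params(c);K=np.array([[p['fx'],0,p['cx']],[0,p['fy'],p['cy']],[0,0,1]])
    if c=='wrist':
        s=bot.observe();T=np.eye(4);T[:3,:3]=s['ee_rot'];T[:3,3]=s['ee_pos'];M=T@p['mount'];return K,p['dist'],M[:3,:3],M[:3,3]
    R=cv2.Rodrigues(p['rvec'])[0].T;return K,p['dist'],R,-R@p['tvec']
def w(C,px,z):
    K,d,R,o=C;u=cv2.undistortPoints(np.array(px,float).reshape(-1,1,2),K,d)[:,0]
    r=np.c_[u,np.ones(len(u))]@R.T
    return o+r*((z-o[2])/r[:,2:3])
def px(C,P):
    K,d,R,o=C;return cv2.projectPoints(np.array(P,float).reshape(-1,1,3),cv2.Rodrigues(R.T)[0],-R.T@o,K,d)[0][:,0]
E
python3 - <<'E'
from h import *
C=cam('top');np.set_printoptions(precision=4,suppress=True);print(C[3])
def show(n,p,z):
    P=w(C,p,z);print(n,P[:,:2].tolist() and P[:,:2].round(4).tolist(),'mean',P.mean(0),[round(float(np.linalg.norm(P[i]-P[i-1])),4) for i in range(len(P))]);return P
show('blank',[(225.8,225.9),(238.4,231.3),(226.7,252.2),(215.8,246.4)],.034)
J=show('jig',[(327.8,279.6),(366.9,277.6),(358,131.4),(321,132.6)],.012)
d=(J[2]+J[3]-J[0]-J[1])/2;print('jig dir',np.degrees(np.arctan2(d[1],d[0])))
S=show('stick',[(464.6,262),(475.9,262.9),(484.2,210.2),(471.7,208.4)],.018)
d=(S[2]+S[3]-S[0]-S[1])/2;print('stick dir',np.degrees(np.arctan2(d[1],d[0])))
E
```

```text
[0.456  0.0424 1.0086]
blank [[0.5353, 0.2776], [0.5241, 0.2494], [0.4786, 0.2728], [0.4905, 0.2972]] mean [0.5072 0.2743 0.034 ] [0.0489, 0.0303, 0.0512, 0.0271]
jig [[0.4248, 0.0545], [0.4309, -0.0299], [0.7568, -0.0077], [0.753, 0.076]] mean [0.5914 0.0232 0.012 ] [0.3289, 0.0846, 0.3267, 0.0838]
jig dir 3.8168167540925437
stick [[0.4682, -0.2392], [0.4667, -0.2634], [0.5812, -0.2844], [0.5847, -0.2572]] mean [ 0.5252 -0.261   0.018 ] [0.1179, 0.0243, 0.1164, 0.0274]
stick dir -9.585091187220018
```

The beech block with a pencil line at top-picture pixel (228,240) is the blank. The others at (278,210), (278,260) and (229,283) are turquoise or green look-alikes. The red stick is at (475,235), nose up in the picture (+x). All measured sizes match the given ones within about 2 mm. I'll grip the blank across its 50 mm ends so the fingers fit between the fences.

Call:
play_rows(
  targets=[
    [[0, 0, 0.166], [0, 0, 0], 0.075],
    [[0, 0, 0.166], [0, 0, 0], 0.075],
    [[0, 0, 0.166], [0, 0, 0], 0.075],
    [[0, 0, 0.166], [0, 0, 0], 0.075],
    [[0, 0, 0.166], [0, 0, 0], 0.075],
    [[0, 0, 0.166], [0, 0, 0], 0.075],
    [[0, 0, 0.166], [0, 0, 0], 0.075],
    [[0, 0, 0.166], [0, 0, 0], 0.075],
    [[0, 0, 0.166], [0, 0, 0], 0.075],
    [[0, 0, 0.166], [0, 0, 0], 0.075],
  ],
  force=40,
)

```text
time: 2.45
ee_pos: [0.2262, 0.6094, 0.2313]
ee_rot: [[0.435, 0.9, -0.0], [0.9, -0.435, 0.0], [-0.0, -0.0, -1.0]]
force: [0.5, -0.5, -0.7]
width: 0.0749
grasp_force: 0.0
```

Call:
play_rows(
  targets=[
    [[0, 0, 0], [-0.0226, 0.0497, 0], 0.075],
    [[0, 0, 0], [-0.0226, 0.0497, 0], 0.075],
    [[0, 0, 0], [-0.0226, 0.0497, 0], 0.075],
    [[0, 0, 0], [-0.0226, 0.0497, 0], 0.075],
    [[0, 0, 0], [-0.0226, 0.0497, 0], 0.075],
    [[0, 0, 0], [-0.0226, 0.0497, 0], 0.075],
    [[0, 0, 0], [-0.0226, 0.0497, 0], 0.075],
    [[0, 0, 0], [-0.0226, 0.0497, 0], 0.075],
    [[0, 0, 0], [0, 0, 0.05], 0.075],
    [[0, 0, 0], [0, 0, 0], 0.075],
  ],
)

```text
time: 3.7
ee_pos: [0.505, 0.2738, 0.1787]
ee_rot: [[0.431, 0.902, -0.007], [0.902, -0.431, -0.003], [-0.006, -0.005, -1.0]]
force: [-0.9, 0.1, 0.1]
width: 0.075
grasp_force: 0.0
```

```bash
cat >> h.py <<'E'
def delta(x,y,z,yaw):
    s=bot.observe();R=np.array(s['ee_rot']);d=R.T@(np.array([x,y,z])-s['ee_pos']);a=np.degrees(np.arctan2(R[1,1],R[0,1]))
    print('t',s['time'],'pos',np.round(s['ee_pos'],4),'shift',np.round(d,4),'wz',round(np.radians((a-yaw+180)%360-180),3))
E
python3 - <<'E'
from h import *
im=bot.read_camera('wrist');C=cam('wrist');cv2.imwrite('pics/w1.png',im[:,:,::-1])
t=np.radians(-25.5);u=np.array([np.cos(t),np.sin(t)]);v=np.array([-u[1],u[0]]);c=np.array([.5072,.2743])
P=[[*(c+a*.025*u+b*.015*v),.034] for a,b in((1,1),(1,-1),(-1,-1),(-1,1))]
p=px(C,P);print(p.round(1));o=im[:,:,::-1].copy()
cv2.polylines(o,[p.round().astype(int).reshape(-1,1,2)],True,(0,0,255),1)
x,y=p.mean(0).astype(int);x0,y0=max(x-100,0),max(y-70,0);print(x0,y0)
cv2.imwrite('pics/w1c.png',cv2.resize(o[y0:y0+140,x0:x0+200],None,fx=4,fy=4))
delta(.5072,.2743,.005,-25.5)
E
```

```text
[[348.8 166.1]
 [347.8 197.6]
 [294.4 197.5]
 [293.7 166. ]]
221 111
t 3.75 pos [0.5062 0.275  0.1805] shift [0.0002 0.0016 0.1755] wz 0.0
```

View pics/w1c.png

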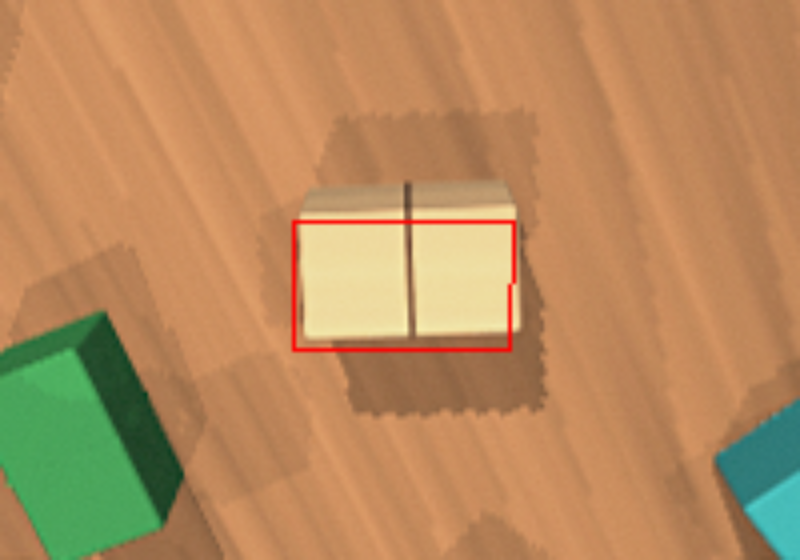

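The wrist view shows the beech blank with its line around crop pixel (410,270), about 3 mm along tool x and 1.4 mm along y from the prediction, turned about 2°. I'll correct for that and grip.

Call:
play_rows(
  targets=[
    [[0, 0, -0.035], [0.002, 0.003, 0], 0.075],
    [[0, 0, 0], [0, 0, 0.05], 0.075],
    [[0, 0, 0], [0, 0, 0.05], 0.075],
    [[0, 0, 0], [0, 0, 0.045], 0.075],
    [[0, 0, 0], [0, 0, 0.022], 0.075],
    [[0, 0, 0], [0, 0, 0.008], 0.075],
    [[0, 0, 0], [0, 0, 0], 0.075],
    [[0, 0, 0], [0, 0, 0], 0.045],
    [[0, 0, 0], [0, 0, 0], 0.045],
    [[0, 0, 0], [0, 0, 0], 0.045],
  ],
)

```text
time: 5.0
ee_pos: [0.5119, 0.2762, 0.0079]
ee_rot: [[0.398, 0.917, 0.002], [0.917, -0.398, 0.002], [0.002, 0.001, -1.0]]
force: [-0.7, 0.3, 7.3]
width: 0.0495
grasp_force: 42.7
```

Call:
play_rows(
  targets=[
    [[0, 0, 0], [0, 0, 0], 0.045],
    [[0, 0, 0], [0, 0, 0], 0.045],
    [[0, 0, 0], [0, 0, -0.01], 0.045],
    [[0, 0, 0], [0, 0, -0.03], 0.045],
    [[0, 0, 0], [0, 0, -0.05], 0.045],
    [[0, 0, 0], [0, 0, -0.04], 0.045],
    [[0, 0, 0], [0, 0, 0], 0.045],
  ],
)

```text
time: 5.88
ee_pos: [0.5132, 0.2763, 0.1401]
ee_rot: [[0.399, 0.917, 0.006], [0.917, -0.399, 0.003], [0.006, 0.004, -1.0]]
force: [-0.3, -0.5, -0.6]
width: 0.0494
grasp_force: 41.8
```

```bash
python3 - <<'E'
from h import *
delta(.5365,.0195,.13,3.82)
E
```

```text
t 5.875 pos [0.5132 0.2763 0.1401] shift [-0.2263  0.1237  0.0094] wz -0.477
```

Call:
play_rows(
  targets=[
    [[0, 0, -0.159], [0, 0, 0], 0.045],
    [[0, 0, -0.159], [0, 0, 0], 0.045],
    [[0, 0, -0.159], [0, 0, 0], 0.045],
    [[0, 0, 0], [-0.0516, 0.0012, 0], 0.045],
    [[0, 0, 0], [-0.0516, 0.0012, 0], 0.045],
    [[0, 0, 0], [-0.0516, 0.0012, 0], 0.045],
    [[0, 0, 0], [-0.0516, 0.0012, 0], 0.045],
    [[0, 0, 0], [-0.0516, 0.0012, 0], 0.045],
    [[0, 0, 0], [0, 0, 0], 0.045],
    [[0, 0, 0], [0, 0, 0], 0.045],
  ],
)

```text
time: 7.12
ee_pos: [0.5336, 0.0189, 0.1357]
ee_rot: [[-0.067, 0.998, -0.002], [0.998, 0.067, 0.001], [0.001, -0.001, -1.0]]
force: [0.2, 0.1, -0.4]
width: 0.0492
grasp_force: 41.7
```

```bash
python3 - <<'E'
from h import *
im=bot.read_camera('wrist');C=cam('wrist');delta(.5365,.0195,.018,3.82)
t=np.radians(3.82);u=np.array([np.cos(t),np.sin(t)]);v=np.array([-u[1],u[0]]);m=np.array([.616,.0249])
J=lambda x,y,z:[*(m+x*u+y*v),z]
o=im[:,:,::-1].copy()
def pl(P,c):
    cv2.polylines(o,[px(C,P).round().astype(int).reshape(-1,1,2)],False,c,1)
for s in (1,-1):
    pl([J(-.13,s*.027,.024),J(-.018,s*.0165,.024),J(0,s*.0165,.024)],(0,0,255))
    pl([J(-.19,s*.042,.012),J(.14,s*.042,.012)],(255,0,0))
cv2.imwrite('pics/w2.png',o)
E
```

```text
t 7.175 pos [0.5337 0.0198 0.1358] shift [-0.0006  0.0029  0.1178] wz 0.002
```

View pics/w2.png

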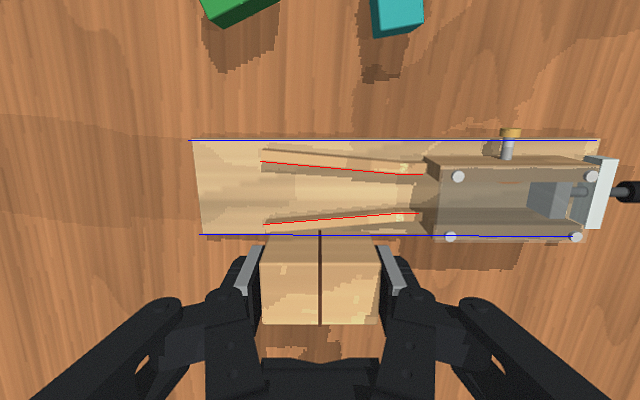

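The jig overlay (blue and red lines) matches the picture within about 2 mm: base edges at rows 139 and 235, mouth at column 430. The blank is held square in the fingers. Lowering it now.

Call:
play_rows(
  targets=[
    [[0, 0, 0], [0, 0.003, 0.03], 0.045],
    [[0, 0, 0], [0, 0, 0.04], 0.045],
    [[0, 0, 0], [0, 0, 0.025], 0.045],
    [[0, 0, 0], [0, 0, 0.012], 0.045],
    [[0, 0, 0], [0, 0, 0.005], 0.045],
    [[0, 0, 0], [0, 0, 0], 0.045],
    [[0, 0, 0], [0, 0, 0], 0.045],
  ],
)

```text
time: 8.05
ee_pos: [0.5379, 0.0188, 0.0252]
ee_rot: [[-0.067, 0.998, 0.002], [0.998, 0.067, 0.0], [0.0, 0.002, -1.0]]
force: [-0.8, -0.4, -0.4]
width: 0.0494
grasp_force: 41.8
```

Call:
play_rows(
  targets=[
    [[0, 0, 0], [0, 0, 0.0025], 0.045],
    [[0, 0, 0], [0, 0, 0.0015], 0.045],
    [[0, 0, 0], [0, 0, 0], 0.045],
  ],
)

```text
time: 8.43
ee_pos: [0.5372, 0.0186, 0.0202]
ee_rot: [[-0.067, 0.998, -0.0], [0.998, 0.067, 0.0], [0.0, -0.0, -1.0]]
force: [-0.1, -0.4, -0.8]
width: 0.0495
grasp_force: 41.8
```

Call:
play_rows(
  targets=[
    [[0, 0, 0], [0, 0, 0.0015], 0.045],
    [[0, 0, 0], [0, 0, 0], 0.045],
  ],
)

```text
time: 8.68
ee_pos: [0.5373, 0.0186, 0.0198]
ee_rot: [[-0.067, 0.998, 0.0], [0.998, 0.067, 0.0], [0.0, 0.0, -1.0]]
force: [-3.2, -0.0, 10.0]
width: 0.0494
grasp_force: 43.0
```

Contact with the floor (10 N). I'll release, opening only a little, and lift.

Call:
play_rows(
  targets=[
    [[0, 0, 0], [0, 0, 0], 0.062],
    [[0, 0, 0], [0, 0, 0], 0.062],
    [[0, 0, 0], [0, 0, 0], 0.062],
    [[0, 0, 0], [0, 0, -0.01], 0.062],
    [[0, 0, 0], [0, 0, -0.03], 0.062],
    [[0, 0, 0], [0, 0, -0.05], 0.062],
    [[0, 0, 0], [0, 0, -0.05], 0.062],
    [[0, 0, 0], [0, 0, -0.02], 0.062],
    [[0, 0, 0], [0, 0, 0], 0.062],
  ],
)

```text
time: 9.8
ee_pos: [0.5384, 0.0187, 0.1809]
ee_rot: [[-0.067, 0.998, 0.004], [0.998, 0.067, 0.001], [0.0, 0.004, -1.0]]
force: [0.3, 0.6, -0.1]
width: 0.0622
grasp_force: 0.0
```

```bash
python3 - <<'E'
from h import *
im=bot.read_camera('wrist');C=cam('wrist')
t=np.radians(3.82);u=np.array([np.cos(t),np.sin(t)]);v=np.array([-u[1],u[0]]);m=np.array([.616,.0249])
J=lambda x,y,z:[*(m+x*u+y*v),z]
o=im[:,:,::-1].copy()
def pl(P,c):
    cv2.polylines(o,[px(C,P).round().astype(int).reshape(-1,1,2)],False,c,1)
for s in (1,-1):
    pl([J(-.13,s*.027,.024),J(-.018,s*.0165,.024),J(0,s*.0165,.024)],(0,0,255))
    pl([J(-.19,s*.042,.012),J(.14,s*.042,.012)],(255,0,0))
pl([J(-.105,.015,.046),J(-.055,.015,.046),J(-.055,-.015,.046),J(-.105,-.015,.046),J(-.105,.015,.046)],(0,255,0))
cv2.imwrite('pics/w3.png',cv2.resize(o[90:340,150:620],(800,426)))
# stick pose
a=np.radians(-9.6);c=np.array([.5252,-.261])-.015*np.array([np.cos(a),np.sin(a)]);print('stick origin',c)
delta(*c,.16,80.4)
E
```

```text
stick origin [ 0.51041006 -0.25849847]
t 9.85 pos [0.5374 0.0188 0.1795] shift [-0.2748 -0.0455  0.0193] wz -1.336
```

View pics/w3.png

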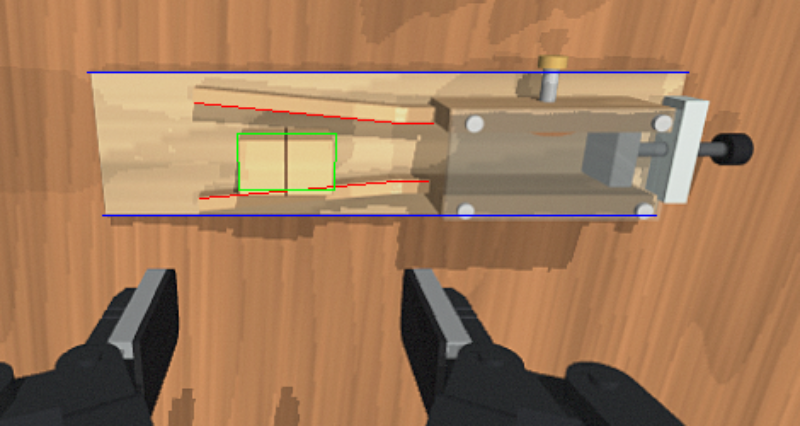

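The blank lies in the infeed between the fences. The green predicted box matches it at crop pixels (238–336, 133–190). Now the stick.

Call:
play_rows(
  targets=[
    [[0, 0, -0.167], [0, 0, 0], 0.06],
    [[0, 0, -0.167], [0, 0, 0], 0.06],
    [[0, 0, -0.167], [0, 0, 0], 0.06],
    [[0, 0, -0.167], [0, 0, 0], 0.06],
    [[0, 0, -0.167], [0, 0, 0], 0.06],
    [[0, 0, -0.167], [0, 0, 0], 0.06],
    [[0, 0, -0.167], [0, 0, 0], 0.06],
    [[0, 0, -0.167], [0, 0, 0], 0.06],
  ],
)

```text
time: 10.85
ee_pos: [0.5361, 0.0186, 0.1772]
ee_rot: [[-0.987, 0.162, -0.003], [0.162, 0.987, 0.0], [0.003, -0.0, -1.0]]
force: [0.4, -0.8, 0.3]
width: 0.06
grasp_force: 0.0
```

Call:
play_rows(
  targets=[
    [[0, 0, 0], [-0.0039, -0.0556, 0], 0.06],
    [[0, 0, 0], [-0.0039, -0.0556, 0], 0.06],
    [[0, 0, 0], [-0.0039, -0.0556, 0], 0.06],
    [[0, 0, 0], [-0.0039, -0.0556, 0], 0.06],
    [[0, 0, 0], [-0.0039, -0.0556, 0], 0.06],
    [[0, 0, 0], [0, 0, 0], 0.06],
    [[0, 0, 0], [0, 0, 0], 0.06],
  ],
)

```text
time: 11.72
ee_pos: [0.5093, -0.2577, 0.1774]
ee_rot: [[-0.986, 0.167, -0.002], [0.167, 0.986, 0.002], [0.002, 0.002, -1.0]]
force: [-0.2, -0.3, -0.0]
width: 0.06
grasp_force: 0.0
```

```bash
python3 - <<'E'
from h import *
im=bot.read_camera('wrist');C=cam('wrist')
c=np.array([.5104,-.2585]);a=np.radians(-9.6);u=np.array([np.cos(a),np.sin(a)]);v=np.array([-u[1],u[0]])
o=im[:,:,::-1].copy()
for x0,x1,y,z,k in((-.045,.075,.012,.018,(255,0,0)),(-.018,.018,.01,.066,(0,255,0))):
    P=[[*(c+x*u+q*v),z] for x,q in((x0,y),(x1,y),(x1,-y),(x0,-y))]
    p=px(C,P);print(p.round(1).tolist());cv2.polylines(o,[p.round().astype(int).reshape(-1,1,2)],True,k,1)
x,y=np.clip(p.mean(0).astype(int),[130,100],[510,300]);print(x-130,y-100);cv2.imwrite('pics/w4.png',cv2.resize(o[y-100:y+100,x-130:x+130],None,fx=3,fy=3))
delta(*c,.037,80.4)
E
```

```text
[[330.6, 132.1], [329.2, 250.4], [305.9, 250.4], [304.5, 132.0]]
[[329.7, 172.6], [329.2, 214.6], [305.3, 214.6], [304.8, 172.5]]
187 93
t 11.775 pos [ 0.5098 -0.2568  0.1777] shift [-0.0011 -0.0019  0.1407] wz 0.001
```

View pics/w4.png

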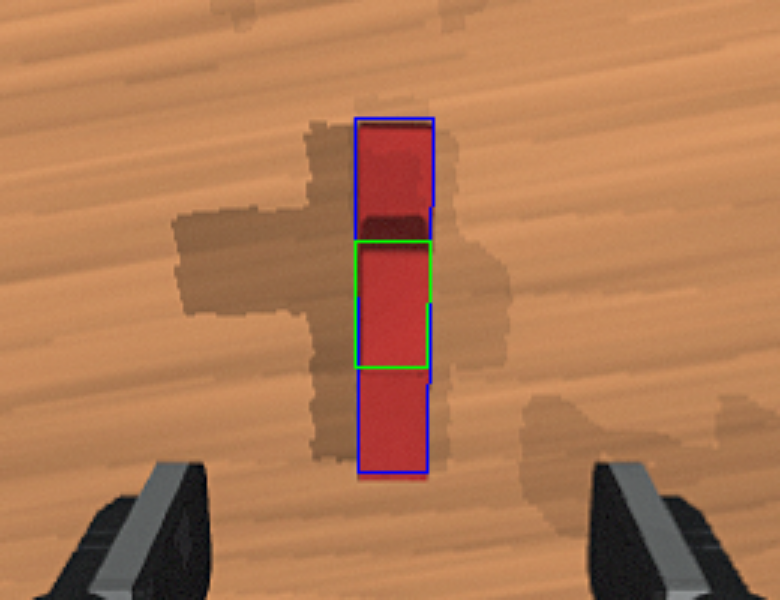

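The overlay matches the red stick: bar at crop (357–432, 120–478), grip block at (358–430, 242–368), off by about 1 mm. Gripping low and hard.

Call:
play_rows(
  targets=[
    [[0, 0, 0], [-0.002, -0.0015, 0.04], 0.045],
    [[0, 0, 0], [0, 0, 0.05], 0.045],
    [[0, 0, 0], [0, 0, 0.04], 0.045],
    [[0, 0, 0], [0, 0, 0.02], 0.045],
    [[0, 0, 0], [0, 0, 0.006], 0.045],
    [[0, 0, 0], [0, 0, 0], 0.045],
    [[0, 0, 0], [0, 0, 0], 0.01],
    [[0, 0, 0], [0, 0, 0], 0.01],
    [[0, 0, 0], [0, 0, 0], 0.01],
    [[0, 0, 0], [0, 0, 0], 0.01],
  ],
  force=110,
)

```text
time: 13.02
ee_pos: [0.5126, -0.2606, 0.0239]
ee_rot: [[-0.986, 0.167, 0.002], [0.167, 0.986, -0.0], [-0.002, -0.0, -1.0]]
force: [-0.2, 1.4, 7.4]
width: 0.019
grasp_force: 107.2
```

Call:
play_rows(
  targets=[
    [[0, 0, 0], [0, 0, 0], 0.01],
    [[0, 0, 0], [0, 0, 0], 0.01],
    [[0, 0, 0], [0, 0, 0], 0.01],
  ],
)

```text
time: 13.4
ee_pos: [0.5126, -0.2605, 0.0239]
ee_rot: [[-0.986, 0.167, 0.002], [0.167, 0.986, -0.0], [-0.002, -0.0, -1.0]]
force: [-0.2, 2.2, 6.8]
width: 0.0187
grasp_force: 107.2
```

Call:
play_rows(
  targets=[
    [[0, 0, 0], [0, 0, -0.02], 0.01],
    [[0, 0, 0], [0, 0, -0.04], 0.01],
    [[0, 0, 0], [0, 0, -0.04], 0.01],
    [[0, 0, -0.117], [0, 0, 0], 0.01],
    [[0, 0, -0.117], [0, 0, 0], 0.01],
    [[0, 0, 0], [0.0118, 0.0463, 0], 0.01],
    [[0, 0, 0], [0.0118, 0.0463, 0], 0.01],
    [[0, 0, 0], [0.0118, 0.0463, 0], 0.01],
    [[0, 0, 0], [0.0118, 0.0463, 0], 0.01],
    [[0, 0, 0], [0.0118, 0.0463, 0], 0.01],
  ],
)

```text
time: 14.65
ee_pos: [0.437, -0.0323, 0.123]
ee_rot: [[-0.998, -0.066, 0.0], [-0.066, 0.998, 0.0], [-0.0, -0.0, -1.0]]
force: [0.8, 1.2, -0.6]
width: 0.0187
grasp_force: 107.6
```

Call:
play_rows(
  targets=[
    [[0, 0, 0], [0.0118, 0.0463, 0], 0.01],
    [[0, 0, 0], [0, 0, 0], 0.01],
    [[0, 0, 0], [0, 0, 0], 0.01],
  ],
)

```text
time: 15.02
ee_pos: [0.423, 0.0116, 0.123]
ee_rot: [[-0.998, -0.066, 0.0], [-0.066, 0.998, -0.0], [-0.0, -0.001, -1.0]]
force: [-0.1, -0.6, -0.4]
width: 0.0186
grasp_force: 107.8
```

```bash
python3 - <<'E'
from h import *
delta(.4234,.0120,.041,93.82);print(bot.observe()['force'])
im=bot.read_camera('wrist');C=cam('wrist')
t=np.radians(3.82);u=np.array([np.cos(t),np.sin(t)]);v=np.array([-u[1],u[0]])
s=bot.observe();c=np.array(s['ee_pos'][:2])-.0015*u;z=s['ee_pos'][2]-.0239
o=im[:,:,::-1].copy()
def pl(P,k): cv2.polylines(o,[px(C,P).round().astype(int).reshape(-1,1,2)],False,k,1)
pl([[*(c+x*u+q*v),z+.018] for x,q in((-.04,.012),(.075,.012),(.075,-.012),(-.04,-.012))],(255,0,0))
m=np.array([.616,.0249]);J=lambda x,y,z:[*(m+x*u+y*v),z]
for q in (1,-1):
    pl([J(-.13,q*.027,.024),J(-.018,q*.0165,.024),J(0,q*.0165,.024)],(0,255,0))
pl([J(-.2,0,.012),J(.15,0,.012)],(0,255,255))
cv2.imwrite('pics/w5.png',o)
t=bot.read_camera('top');C=cam('top');cv2.imwrite('pics/t5.png',t[:,:,::-1])
E
```

```text
t 15.025 pos [0.423  0.0116 0.123 ] shift [-0.0004  0.0004  0.082 ] wz -0.0
[-0.11979484 -0.56935687 -0.44629493]
```

View pics/w5.png

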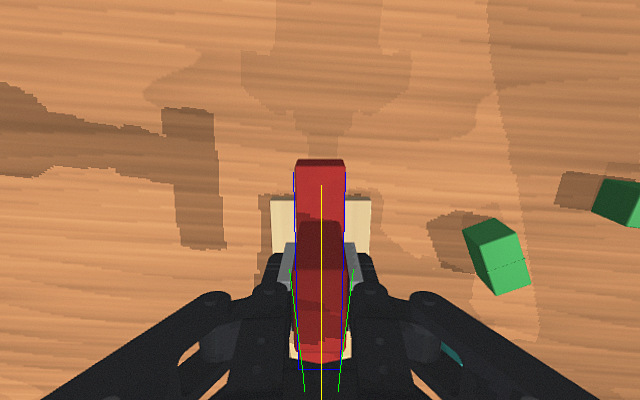

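The stick sits straight in the hand (tail edges at columns 295–345, centred on the yellow line) and over the jig base's rear end (columns 271–371). Lowering to sole height of floor + 5 mm.

Call:
play_rows(
  targets=[
    [[0, 0, 0], [0, 0, 0.04], 0.01],
    [[0, 0, 0], [0, 0, 0.03], 0.01],
    [[0, 0, 0], [0, 0, 0.012], 0.01],
    [[0, 0, 0], [0, 0, 0], 0.01],
    [[0, 0, 0], [-0.003, 0, 0], 0.01],
    [[0, 0, 0], [-0.005, 0, 0], 0.01],
    [[0, 0, 0], [-0.005, 0, 0], 0.01],
    [[0, 0, 0], [-0.005, 0, 0], 0.01],
  ],
)

```text
time: 16.12
ee_pos: [0.4412, 0.0132, 0.0412]
ee_rot: [[-0.998, -0.066, 0.0], [-0.066, 0.998, -0.0], [-0.0, -0.0, -1.0]]
force: [-0.8, -1.1, -1.0]
width: 0.0192
grasp_force: 108.1
```

Call:
play_rows(
  targets=[
    [[0, 0, 0], [-0.006, 0, 0], 0.01],
    [[0, 0, 0], [-0.006, 0, 0], 0.01],
    [[0, 0, 0], [-0.006, 0, 0], 0.01],
    [[0, 0, 0], [-0.006, 0, 0], 0.01],
    [[0, 0, 0], [-0.006, 0, 0], 0.01],
    [[0, 0, 0], [-0.006, 0, 0], 0.01],
    [[0, 0, 0], [-0.006, 0, 0], 0.01],
    [[0, 0, 0], [-0.006, 0, 0], 0.01],
    [[0, 0, 0], [-0.006, 0, 0], 0.01],
    [[0, 0, 0], [-0.006, 0, 0], 0.01],
  ],
)

```text
time: 17.38
ee_pos: [0.501, 0.0172, 0.0409]
ee_rot: [[-0.998, -0.066, -0.0], [-0.066, 0.998, 0.0], [0.0, 0.0, -1.0]]
force: [-1.3, 0.6, -1.0]
width: 0.0187
grasp_force: 108.2
```

Call:
play_rows(
  targets=[
    [[0, 0, 0], [-0.006, 0, 0], 0.01],
    [[0, 0, 0], [-0.006, 0, 0], 0.01],
    [[0, 0, 0], [-0.006, 0, 0], 0.01],
  ],
)

```text
time: 17.75
ee_pos: [0.5189, 0.0184, 0.0408]
ee_rot: [[-0.998, -0.066, -0.0], [-0.066, 0.998, 0.0], [0.0, 0.0, -1.0]]
force: [-1.4, -0.5, -1.6]
width: 0.0186
grasp_force: 108.2
```

Call:
play_rows(
  targets=[
    [[0, 0, 0], [-0.004, 0, 0], 0.01],
    [[0, 0, 0], [-0.004, 0, 0], 0.01],
    [[0, 0, 0], [-0.004, 0, 0], 0.01],
    [[0, 0, 0], [-0.003, 0, 0], 0.01],
    [[0, 0, 0], [-0.003, 0, 0], 0.01],
    [[0, 0, 0], [-0.003, 0, 0], 0.01],
  ],
)

```text
time: 18.5
ee_pos: [0.5398, 0.0197, 0.0408]
ee_rot: [[-0.998, -0.066, -0.0], [-0.066, 0.998, -0.0], [0.0, -0.0, -1.0]]
force: [0.6, -0.4, -0.7]
width: 0.0191
grasp_force: 108.2
```

Call:
play_rows(
  targets=[
    [[0, 0, 0], [-0.002, 0, 0], 0.01],
    [[0, 0, 0], [-0.002, 0, 0], 0.01],
    [[0, 0, 0], [-0.002, 0, 0], 0.01],
    [[0, 0, 0], [-0.002, 0, 0], 0.01],
    [[0, 0, 0], [-0.002, 0, 0], 0.01],
  ],
)

```text
time: 19.12
ee_pos: [0.5441, 0.0197, 0.0403]
ee_rot: [[-0.998, -0.067, -0.01], [-0.067, 0.998, -0.003], [0.01, -0.002, -1.0]]
force: [-11.9, 0.2, 6.0]
width: 0.0188
grasp_force: 109.2
```

Call:
play_rows(
  targets=[
    [[0, 0, 0], [-0.0015, 0, 0], 0.01],
    [[0, 0, 0], [-0.0015, 0, 0], 0.01],
    [[0, 0, 0], [-0.0015, 0, 0], 0.01],
  ],
)

```text
time: 19.5
ee_pos: [0.5479, 0.02, 0.0402]
ee_rot: [[-0.998, -0.067, -0.011], [-0.067, 0.998, -0.003], [0.011, -0.002, -1.0]]
force: [-10.8, -0.8, 3.0]
width: 0.0187
grasp_force: 109.0
```

```bash
python3 - <<'E'
from h import *
s=bot.observe();print(s['force'],s['moment'],s['ee_pos'])
o=bot.read_camera('top')[:,:,::-1];cv2.imwrite('pics/t6.png',cv2.resize(o[112:288,290:390],None,fx=3.4,fy=3.4,interpolation=3))
E
```

```text
[-10.76177347  -0.77843215   3.04475516] [-0.06305859  1.67999762 -0.04224358] [0.54789998 0.01998114 0.04020685]
```

Call:
play_rows(
  targets=[
    [[0, 0, 0], [-0.0015, 0, 0], 0.01],
    [[0, 0, 0], [-0.0015, 0, 0], 0.01],
    [[0, 0, 0], [-0.0015, 0, 0], 0.01],
    [[0, 0, 0], [-0.0015, 0, 0], 0.01],
  ],
)

```text
time: 20.05
ee_pos: [0.5564, 0.0206, 0.04]
ee_rot: [[-0.998, -0.066, -0.007], [-0.066, 0.998, -0.002], [0.007, -0.001, -1.0]]
force: [-7.1, -0.1, 1.6]
width: 0.0186
grasp_force: 108.5
```

Call:
play_rows(
  targets=[
    [[0, 0, 0], [-0.0015, 0, 0], 0.01],
    [[0, 0, 0], [-0.0015, 0, 0], 0.01],
    [[0, 0, 0], [-0.0015, 0, 0], 0.01],
  ],
)

```text
time: 20.42
ee_pos: [0.5609, 0.0209, 0.04]
ee_rot: [[-0.998, -0.066, -0.007], [-0.066, 0.998, -0.002], [0.007, -0.001, -1.0]]
force: [-7.2, 0.3, 0.6]
width: 0.019
grasp_force: 108.5
```

Call:
play_rows(
  targets=[
    [[0, 0, 0], [-0.0015, 0, 0], 0.01],
    [[0, 0, 0], [-0.0015, 0, 0], 0.01],
    [[0, 0, 0], [-0.0015, 0, 0], 0.01],
    [[0, 0, 0], [-0.0015, 0, 0], 0.01],
  ],
)

```text
time: 20.92
ee_pos: [0.5668, 0.0213, 0.04]
ee_rot: [[-0.998, -0.066, -0.007], [-0.066, 0.998, -0.002], [0.007, -0.001, -1.0]]
force: [-6.6, -0.3, 0.9]
width: 0.0186
grasp_force: 108.5
```

Call:
play_rows(
  targets=[
    [[0, 0, 0], [-0.001, 0, 0], 0.01],
    [[0, 0, 0], [-0.001, 0, 0], 0.01],
    [[0, 0, 0], [-0.001, 0, 0], 0.01],
    [[0, 0, 0], [-0.001, 0, 0], 0.01],
  ],
)

```text
time: 21.42
ee_pos: [0.5707, 0.0215, 0.04]
ee_rot: [[-0.998, -0.066, -0.007], [-0.066, 0.998, -0.002], [0.007, -0.001, -1.0]]
force: [-6.4, -0.1, 0.6]
width: 0.019
grasp_force: 108.5
```

Call:
play_rows(
  targets=[
    [[0, 0, 0], [-0.001, 0, 0], 0.01],
    [[0, 0, 0], [-0.001, 0, 0], 0.01],
    [[0, 0, 0], [-0.001, 0, 0], 0.01],
    [[0, 0, 0], [-0.001, 0, 0], 0.01],
  ],
)

```text
time: 21.92
ee_pos: [0.5747, 0.0218, 0.04]
ee_rot: [[-0.998, -0.066, -0.007], [-0.066, 0.998, -0.002], [0.007, -0.001, -1.0]]
force: [-7.6, 0.2, 1.6]
width: 0.019
grasp_force: 108.5
```

Call:
play_rows(
  targets=[
    [[0, 0, 0], [-0.001, 0, 0], 0.01],
    [[0, 0, 0], [-0.001, 0, 0], 0.01],
    [[0, 0, 0], [-0.001, 0, 0], 0.01],
    [[0, 0, 0], [-0.001, 0, 0], 0.01],
  ],
)

```text
time: 22.42
ee_pos: [0.5786, 0.0221, 0.04]
ee_rot: [[-0.998, -0.066, -0.007], [-0.066, 0.998, -0.002], [0.008, -0.001, -1.0]]
force: [-7.5, 0.6, 1.4]
width: 0.0193
grasp_force: 108.5
```

Call:
play_rows(
  targets=[
    [[0, 0, 0], [-0.001, 0, 0], 0.01],
    [[0, 0, 0], [-0.001, 0, 0], 0.01],
    [[0, 0, 0], [-0.001, 0, 0], 0.01],
    [[0, 0, 0], [-0.001, 0, 0], 0.01],
  ],
)

```text
time: 22.92
ee_pos: [0.5826, 0.0224, 0.04]
ee_rot: [[-0.998, -0.066, -0.007], [-0.066, 0.998, -0.002], [0.008, -0.001, -1.0]]
force: [-7.0, -0.4, 1.5]
width: 0.0186
grasp_force: 108.5
```

Call:
play_rows(
  targets=[
    [[0, 0, 0], [-0.001, 0, 0], 0.01],
    [[0, 0, 0], [-0.001, 0, 0], 0.01],
    [[0, 0, 0], [-0.001, 0, 0], 0.01],
    [[0, 0, 0], [-0.001, 0, 0], 0.01],
  ],
)

```text
time: 23.42
ee_pos: [0.5836, 0.0224, 0.0401]
ee_rot: [[-0.998, -0.067, -0.013], [-0.067, 0.998, -0.003], [0.013, -0.002, -1.0]]
force: [-17.2, -0.7, 10.1]
width: 0.0187
grasp_force: 109.3
```

The stop was felt at TCP x ≈ 0.583 (blank front at jig x ≈ 91 mm). Holding the press.

Call:
play_rows(
  targets=[
    [[0, 0, 0], [-0.0005, 0, 0], 0.01],
    [[0, 0, 0], [0, 0, 0], 0.01],
    [[0, 0, 0], [0, 0, 0], 0.01],
    [[0, 0, 0], [0, 0, 0], 0.01],
  ],
)

```text
time: 23.92
ee_pos: [0.5835, 0.0224, 0.0401]
ee_rot: [[-0.998, -0.067, -0.014], [-0.067, 0.998, -0.004], [0.014, -0.003, -1.0]]
force: [-16.4, -0.2, 10.1]
width: 0.019
grasp_force: 109.4
```

Call:
play_rows(
  targets=[
    [[0, 0, 0], [-0.001, 0, 0], 0.01],
    [[0, 0, 0], [0, 0, 0], 0.01],
    [[0, 0, 0], [0, 0, 0], 0.01],
    [[0, 0, 0], [0, 0, 0], 0.01],
  ],
)

```text
time: 24.42
ee_pos: [0.5836, 0.0223, 0.04]
ee_rot: [[-0.998, -0.067, -0.016], [-0.067, 0.998, -0.004], [0.016, -0.003, -1.0]]
force: [-17.6, 0.1, 10.6]
width: 0.0188
grasp_force: 109.6
```

Call:
play_rows(
  targets=[
    [[0, 0, 0], [-0.0015, 0, 0], 0.01],
    [[0, 0, 0], [0, 0, 0], 0.01],
    [[0, 0, 0], [0, 0, 0], 0.01],
    [[0, 0, 0], [0, 0, 0], 0.01],
  ],
)

```text
time: 24.92
ee_pos: [0.5837, 0.0223, 0.0398]
ee_rot: [[-0.998, -0.067, -0.018], [-0.067, 0.998, -0.005], [0.019, -0.003, -1.0]]
force: [-19.8, -0.3, 10.9]
width: 0.0187
grasp_force: 109.7
```

Call:
play_rows(
  targets=[
    [[0, 0, 0], [0.003, 0, 0], 0.01],
    [[0, 0, 0], [0.003, 0, 0], 0.01],
    [[0, 0, 0], [0.004, 0, 0], 0.01],
    [[0, 0, 0], [0.01, 0, 0], 0.01],
    [[0, 0, 0], [0.02, 0, 0], 0.01],
    [[0, 0, 0], [0.03, 0, 0], 0.01],
    [[0, 0, 0], [0.03, 0, 0], 0.01],
    [[0, 0, 0], [0.03, 0, 0], 0.01],
    [[0, 0, 0], [0, 0, -0.03], 0.01],
    [[0, 0, 0], [0, 0, -0.05], 0.01],
  ],
)

```text
time: 26.18
ee_pos: [0.463, 0.0149, 0.1212]
ee_rot: [[-0.998, -0.067, -0.002], [-0.067, 0.998, 0.0], [0.002, 0.0, -1.0]]
force: [0.6, 0.6, -0.5]
width: 0.0187
grasp_force: 108.1
```

```bash
python3 - <<'E'
from h import *
delta(.515,-.258,.12,93.82)
E
```

```text
t 26.175 pos [0.463  0.0149 0.1212] shift [-0.0336 -0.2758  0.0011] wz 0.0
```

Call:
play_rows(
  targets=[
    [[0, 0, 0], [-0.0056, -0.046, 0], 0.01],
    [[0, 0, 0], [-0.0056, -0.046, 0], 0.01],
    [[0, 0, 0], [-0.0056, -0.046, 0], 0.01],
    [[0, 0, 0], [-0.0056, -0.046, 0], 0.01],
    [[0, 0, 0], [-0.0056, -0.046, 0], 0.01],
    [[0, 0, 0], [-0.0056, -0.046, 0], 0.01],
    [[0, 0, 0], [0, 0, 0.05], 0.01],
    [[0, 0, 0], [0, 0, 0.03], 0.01],
    [[0, 0, 0], [0, 0, 0.013], 0.01],
    [[0, 0, 0], [0, 0, 0], 0.01],
  ],
)

```text
time: 27.42
ee_pos: [0.5156, -0.2581, 0.0278]
ee_rot: [[-0.998, -0.067, -0.0], [-0.067, 0.998, 0.0], [0.0, 0.0, -1.0]]
force: [0.1, -0.3, -0.7]
width: 0.0189
grasp_force: 108.3
```

Call:
play_rows(
  targets=[
    [[0, 0, 0], [0, 0, 0.0015], 0.01],
    [[0, 0, 0], [0, 0, 0], 0.01],
  ],
)

```text
time: 27.68
ee_pos: [0.5163, -0.2587, 0.0275]
ee_rot: [[-0.998, -0.066, 0.002], [-0.066, 0.998, -0.001], [-0.002, -0.001, -1.0]]
force: [-0.7, -0.6, -1.1]
width: 0.0188
grasp_force: 108.3
```

```bash
python3 - <<'E'
from h import *
o=bot.read_camera('top')[:,:,::-1]
a=cv2.resize(o[112:288,300:400],None,fx=3.4,fy=3.4,interpolation=3);b=cv2.resize(o[195:285,440:520],None,fx=3.4,fy=3.4,interpolation=3)
b=cv2.copyMakeBorder(b,0,a.shape[0]-b.shape[0],0,0,0);cv2.imwrite('pics/t7.png',np.hstack([a,b]))
s=bot.observe();print(s['force'],s['ee_pos'])
E
```

```text
[ 0.07849391 -0.18222635 -0.2796979 ] [ 0.51612524 -0.25875909  0.02733185]
```

View pics/t7.png

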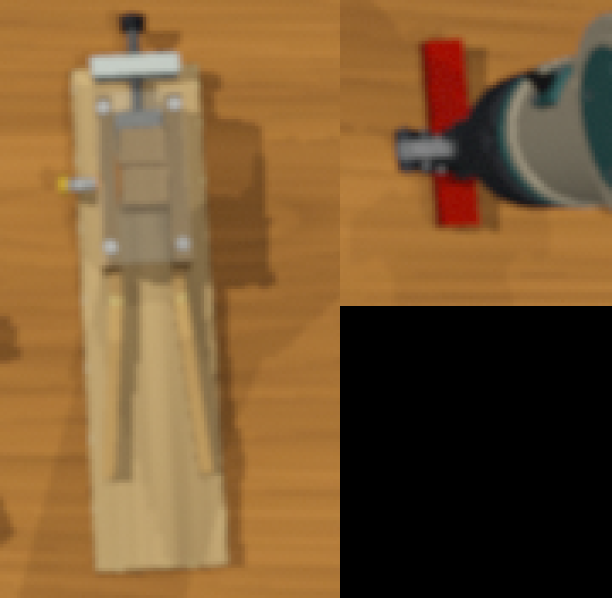

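The blank sits home against the stop block (crop rows 125–210, straight), and the stick hangs just above the bench at (450,130). Lowering to contact.

Call:
play_rows(
  targets=[
    [[0, 0, 0], [0, 0, 0.0015], 0.01],
    [[0, 0, 0], [0, 0, 0.001], 0.01],
    [[0, 0, 0], [0, 0, 0], 0.01],
  ],
)

```text
time: 28.1
ee_pos: [0.5155, -0.2585, 0.024]
ee_rot: [[-0.998, -0.066, -0.0], [-0.066, 0.998, -0.0], [0.0, -0.0, -1.0]]
force: [-0.5, -0.2, 0.9]
width: 0.0188
grasp_force: 108.8
```

Call:
play_rows(
  targets=[
    [[0, 0, 0], [0, 0, 0.0008], 0.01],
    [[0, 0, 0], [0, 0, 0], 0.01],
  ],
)

```text
time: 28.35
ee_pos: [0.5155, -0.2585, 0.0239]
ee_rot: [[-0.998, -0.066, -0.0], [-0.066, 0.998, -0.001], [0.0, -0.001, -1.0]]
force: [-2.9, 0.4, 8.0]
width: 0.0191
grasp_force: 109.6
```

Contact with the bench. Releasing and lifting.

Call:
play_rows(
  targets=[
    [[0, 0, 0], [0, 0, 0], 0.045],
    [[0, 0, 0], [0, 0, 0], 0.045],
    [[0, 0, 0], [0, 0, 0], 0.045],
    [[0, 0, 0], [0, 0, -0.01], 0.045],
    [[0, 0, 0], [0, 0, -0.03], 0.045],
    [[0, 0, 0], [0, 0, -0.05], 0.045],
    [[0, 0, 0], [0, 0, -0.05], 0.045],
    [[0, 0, 0], [0, 0, -0.02], 0.045],
    [[0, 0, 0], [0, 0, 0], 0.045],
  ],
)

```text
time: 29.48
ee_pos: [0.5166, -0.2588, 0.1852]
ee_rot: [[-0.998, -0.066, 0.004], [-0.066, 0.998, -0.002], [-0.003, -0.002, -1.0]]
force: [-0.5, 0.2, -0.4]
width: 0.0447
grasp_force: 0.0
```

```bash
python3 - <<'E'
from h import *
o=bot.read_camera('wrist')[:,:,::-1];cv2.imwrite('pics/w8.png',o)
bot.read_camera('scene')
for q in ['mug','paint_jar','push_stick']: print(q,[(np.round(d['centre'],3).tolist(),round(d['confidence'],2)) for d in bot.recognise(q,'scene')][:1])
E
```

```text
mug [([0.713, 0.314, 0.057], 0.61)]
paint_jar [([0.714, -0.299, 0.037], 0.77)]
push_stick [([0.539, -0.256, 0.02], 0.74)]
```

View pics/w8.png

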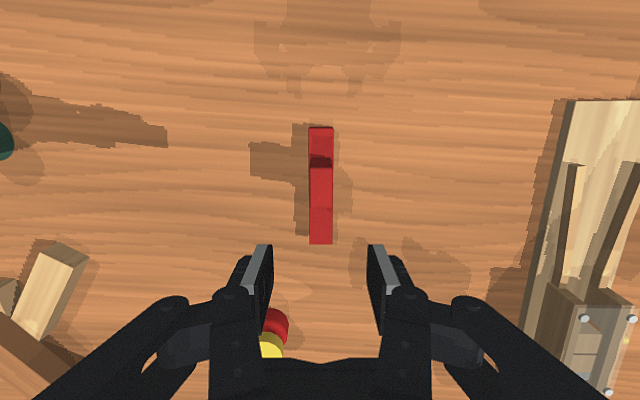

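The stick stands upright at (320,185), clear of the jig, and the mug and jar have not moved. Handing in.

```bash
python3 -c "
from plant import bot
print(bot.close_job())"
```

```text
the job is handed in; nothing more can be done
None
```

The job is handed in at about 30 s of robot time, verdict not shown: the blank was pressed home on the end stop with roughly 10 N (peak push 20 N) and left there, the push stick stands upright on the bench clear of the jig, and the mug and paint jar measured unmoved; I didn't re-measure the finished top, but nothing went near it.

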